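# Seat the biscuit mould on its thickness bars in the clamp

### The arm

A 7-joint arm with a two-finger parallel gripper is mounted at the origin on the work surface. World frame = base frame: x ahead of the robot, y to its left, z up, the work surface at z = 0. Lengths are in m, angles in rad, forces in N, time in s.
With the tool pointing down it reaches from about 0.4 to 0.85 m from the base axis. Payload 4.5 kg.
Tool frame: the origin (TCP) lies midway between the tips of the shut fingers; the grasp point (between the pads) lies 19 mm behind it; z points along the fingers, y is the direction in which the jaws open and shut (so a half turn about z gives the same grasp; the last joint's range is limited). The gripper opens to 88 mm and grips with 3 to 60 N. Pads are 18 mm wide; open, the fingers measure 123 mm over their backs; the gripper's body (75 mm by 187 mm) begins 45 mm behind the grasp point.
Start: joints at [1.312, 0.689, -0.195, 1.565, 0.157, 0.902, -0.215], TCP at [0.18, -0.598, 0.239] pointing down, gripper open.
Joint ranges: [-3.01, 3.01], [-0.46, 2.08], [-1.47, 1.51], [0.13, 2.56], [-1, 4.14], [0.04, 2.09], [-2.66, 2.66]. Speed limits (rad/s): [2.57, 2.57, 3.14, 3.14, 3.14, 3.14, 3.14].

### API

Orientations are given as a unit quaternion [x, y, z, w].
In Python, from plant import r gives the robot as it stands. The module is installed in compiled form; this text tells all that it offers.
- The arm moves only by the tool carry_out, never from a script. Its argument "commands" is a list of rows, each a list of 6 numbers: the shift along the tool's x, y, z in m, then the turn, a rotation vector about the tool's x, y, z in degrees. In form: [[dx, dy, dz, wx, wy, wz], ...]. A call has 1 to 12 rows; each row is the pose to reach, as a shift and turn from the pose commanded when the call began, along the tool's axes at that moment; what a row does not reach only later rows make up. A row lasts 1/10 s, in which the tool goes at most 50 mm and 8.59 degrees, less where a joint would pass 70% of its speed; a pose out of reach is approached as far as the arm can. A call with a gripper value outside its range is refused whole. "fingers" is the closure in counts, from 0 (fully open) to 255 (shut), set as the call begins (left out, the last holds). The fingers move at their own pace and stop on an object; "grip_force" is the grip in N (left out, the last holds). Time passes only in rows, so rows that repeat a pose let the fingers close. It gives the time, the measured TCP pose, the force and the opening at its end, in the units of the state.
- r.get_state(): the state, without advancing time (a new reading comes with each control period).
- r.snapshot(name): name is "scene" or "top" or "wrist"; returns a dict with "img" (384x512x3 uint8, blue, green, red), "intrinsics" (3x3 intrinsics, pixels), "extrinsics" (4x4, takes a point from camera to world coordinates); the wrist camera has in their place "tool_from_camera" (4x4, takes a point from camera to tool coordinates, whose origin is the TCP and whose axes are the flange's). Camera axes: x right, y down, z forward; pixel columns grow to the right and rows downward; lengths in m; the calibration is good to about 2 mm. A picture is of the moment at which its call begins: read the wrist's pose just before it. There is no depth.
- r.finish_job(): hands the job in, once; it reports no verdict.
Trained networks look in a picture, given as the dict that the camera call returned (one of the last four; its "shot" number tells which), for a name from the list of things; names that differ only in an ending like _2 or _b are one class to them, and where a whole thing is asked for, a point or a joint stands for the part that bears it (a point fixed in the world has none). Each returns a list of dicts, best first, with "p" (0 to 1); they miss things now and then, are a little off and sometimes report something else, mostly with a low value. They report only what shows in the picture. A call takes as long as a camera call.
- r.spot_in(picture, label): "xyz" ([x, y, z] in m, in world coordinates, good to about 4 mm: the middle of the surface that is visible of it).
- r.spot_point(picture, label): "xyz" ([x, y, z] in m, in world coordinates, good to about 4 mm: a listed point, or the origin of a listed thing).
The state is a dict: "clock": time; "q": joint angles; "qd": joint speeds; "joint_torque": joint torques, N m; "tool_pos": TCP position; "eef_rot": TCP orientation; "contact_force": force on the tool from outside, world axes, zero at the start; "moment": the same for the moment, N m; "opening": opening from 0.0 (shut) to 1.0 (fully open).
Only numpy, scipy, OpenCV 4.12 (cv2) and the standard library are available. Lean on these libraries where they do the work, as an engineer would, in place of code of your own. Each camera call takes 0.05 s, during which the arm holds its last target.

### The job

The wooden biscuit mould in the bench clamp still stands up off the two steel thickness bars beneath it, which lie loose. Tap the mould down slowly and firmly, without a hard blow, working both its ends, until it sits tight on both bars by itself; then try first the left bar and then the right bar (left and right as seen from the robot) with a gentle push on its upturned front end: neither may slide any more. Leave the bars where they lie and do not disturb anything else.

Things in the scene. Friction and masses are not known exactly. Their poses are not given: they have to be found in the camera images.
- clamp: Wooden bench clamp, fixed, let up to 7 mm into the table. Origin: centre of its foot under the mould's middle, up to 7 mm below the table top; x from front (robot side) to back, y left along the mould, z up. Bed top at z 20 mm, x -80 to 80, y -140 to 110. Jaws at the mould's ends to z 58, 70 wide, y 75 to 106 and -75 to -100; right of them the screw's block (to z 65) and handle, to y -175 mm.
- block: The biscuit mould: beech block on a steel sole, three round carvings on top, 60 (x) by 148 (y) by 35 mm high, 0.75 kg, between the jaws. Origin: centre of its underside; axes as the clamp's. It only slides up and down and rocks about x. At the start 5 to 9 mm too high, rocked up to 0.045 rad either way. Seated, its underside is at z 34, its top at z 69 mm of the clamp. Over 40 N on it is a hard blow.
- block_left (a point): Point on the mould's top, 50 mm left (+y) of its middle, above the left bar: a place to press. The jaws' friction (about 12 N to slide, 0.45 N m to rock) holds the mould where it is left; some 5 to 14 N on its top moves it, until it meets a hard stop on a bar. Go slowly (10 mm/s): landing on a bar at 30 mm/s gives a blow of over 40 N.
- block_right (a point): Point on the mould's top, 50 mm right (-y) of its middle, above the right bar: a place to press. A brief knock springs back: keep about 18 N on each end for a quarter of a second, then about 13 N on the first end again, as the end pressed last is left the tighter. Pressing one end alone lifts the other.
- bar_left: Left steel thickness bar, 130 (x) by 14 by 14 mm, 0.2 kg, loose on the clamp's bed about 50 mm left of the mould's middle, crossing beneath it and sticking out in front. Origin: centre of its underside; x along it to the back. Its front end (x -65 to -57 mm) is turned up to 36 mm above its underside. Held tight it resists several N; loose it slides under 1 to 2 N.
- bar_right: Right steel thickness bar, the same as the left one, about 50 mm right of the mould's middle.
- bar_left_end (a point): Middle of the front face of the left bar's upturned end, 25 mm above the bar's underside (z 45 mm of the clamp); axes as the bar's. Push here to the back (+x), or pinch the end from above across its 14 mm. The space in front of it is free.
- bar_right_end (a point): The same point on the right bar.
- biscuit: Bystander: baked biscuit, 40 mm across, 10 mm thick, on the clamp's bed between the bars in front of the mould. Origin: its underside.
- cutter: Bystander: steel ring cutter with turned wooden handle, 68 mm across, 94 mm tall, on the table left of the clamp. Origin: its underside.
- brush: Bystander: pastry brush, 180 mm long, lying on the left.
- scraper: Bystander: steel dough scraper with a wooden grip, 100 by 130 mm, lying on the right.
- bowl: Bystander: steel bowl, 120 mm across, 50 mm high, on the left.
- jar: Bystander: glass jar, 64 mm across, 90 mm tall, on the right.

How it is judged:
On the way, in this order (a step that is already met when the one before it is completed fails the run):
1. the mould, with the robot off it, sits tight on both bars (more than 1.5 N on each) (contact force between block and bar_left above 1.5 N and contact force between block and bar_right above 1.5 N and contact force between each of the arm, the fingers and block below 0.3 N), for 0.3 s.
2. the left bar is then tried with a push or tug of more than 1.5 N by the fingers (contact force between the fingers and bar_left above 1.5 N), for 0.04 s.
3. the right bar is then tried with a push or tug of more than 1.5 N by the fingers (contact force between the fingers and bar_right above 1.5 N), for 0.04 s.
At the end, for the whole second after the job is handed in: The mould sits by itself on both bars with more than 1.5 N on each and within 0.02 rad of level; both bars are at rest within 10 mm of where they lay at the start (contact force between block and bar_left above 1.5 N and contact force between block and bar_right above 1.5 N and distance of each of bar_left, bar_right from where it was at the start of the episode below 0.01 m and angle between block's own z axis and vertical below 0.02 rad and linear speed of each of bar_left, bar_right below 0.01 m/s); the robot touches nothing.
It fails at once if the mould is struck a hard blow: more than 40 N on it (contact force between any of the fingers, the arm and block above 40 N).
It fails at once if a bar is pushed with more than 25 N (contact force between the fingers and bar_left above 25 N or contact force between the fingers and bar_right above 25 N).
It fails at once if a bystander is moved by more than 20 mm (distance of any of biscuit, cutter, brush, scraper, bowl, jar from where it was at the start of the episode above 0.02 m).
It also fails if it takes over 64 s, if anything falls off the work surface, if the arm or the gripper's body presses on something with over 40 N, if the wrist force passes 120 N, or if a joint passes its speed limit or range.

## Working session

There is one attempt and no reset: what is moved stays moved. The work goes in short steps, Python scripts to look and compute and a tool call to move; the robot and the scene stay as the last step left them, time stands still between calls to the robot, and variables do not carry over. Pictures are saved under pics/ and viewed, and the job is handed in when it is done.

Besides the shell and the picture viewer there is one more tool, called after "Call:" as name([rows], argument=value, ...), one row to a line, values as JSON. carry_out: Moves the arm, as the interface text tells. Its arguments: {"type":"object","properties":{"commands":{"type":"array","items":{"type":"array","items":{"type":"number"}}},"fingers":{"type":"number"},"grip_force":{"type":"number"}},"required":["commands"]}

```bash
mkdir -p pics; ls; python3 - <<'E'
from plant import r
import cv2
s=r.get_state()
for k in ("clock","tool_pos","eef_rot","contact_force","opening"): print(k,s[k])
for n in ("scene","top"):
    p=r.snapshot(n); cv2.imwrite(f"pics/{n}0.png",p["img"])
    print(n,p["extrinsics"])
    for l in ("clamp","block","block_left","block_right","bar_left_end","bar_right_end","bar_left","bar_right","biscuit","cutter","brush","scraper","bowl","jar"):
        print(l,[(d["xyz"],d["p"]) for d in r.spot_point(p,l)[:2]])
print(r.get_state()["clock"])
E
```

```text
pics
clock 0.0
tool_pos [ 0.180135   -0.59780734  0.23792925]
eef_rot [ 9.89298369e-01  1.45903715e-01 -2.17159820e-04 -8.91671984e-04]
contact_force [ 0.14600628 -0.41653866  0.01425746]
opening 0.9986895350410913
scene [[ 0.81473494  0.47225299 -0.33642844  1.00110696]
 [ 0.57974279 -0.67373486  0.45823535 -0.69700019]
 [-0.01026056 -0.56838231 -0.82270059  1.26807574]
 [ 0.          0.          0.          1.        ]]
clamp [([0.6295, -0.0655, -0.0085], 0.98)]
block [([0.6322, -0.0604, 0.0354], 0.64)]
block_left [([0.6235, -0.0173, 0.0702], 0.64)]
block_right [([0.6453, -0.116, 0.0718], 0.84)]
bar_left_end [([0.5759, -0.0928, 0.0126], 0.69), ([0.5296, -0.0484, 0.0431], 0.5)]
bar_right_end [([0.5605, -0.14, 0.0378], 0.42)]
bar_left [([0.526, -0.0452, 0.0402], 0.71), ([0.594, -0.0324, 0.0109], 0.44)]
bar_right [([0.6204, -0.1281, 0.0109], 0.56)]
biscuit [([0.5771, -0.091, 0.0129], 0.58)]
cutter [([0.4496, 0.2801, -0.0037], 0.77), ([0.6341, -0.0627, 0.0361], 0.36)]
brush [([0.3906, 0.4384, -0.0021], 0.52)]
scraper [([0.3929, -0.4239, -0.0028], 0.71)]
bowl [([0.5576, 0.3704, -0.0024]
[... 319 characters left out ...]
0.0165], 0.19)]
block [([0.6351, -0.0671, 0.0331], 0.75), ([0.6332, -0.0699, -0.003], 0.4)]
block_left [([0.6221, -0.0172, 0.0664], 0.59)]
block_right [([0.6487, -0.1158, 0.069], 0.58)]
bar_left_end [([0.5278, -0.0491, 0.0373], 0.59)]
bar_right_end [([0.5608, -0.1421, 0.0392], 0.5)]
bar_left [([0.4481, 0.2748, -0.0025], 0.62), ([0.5924, -0.0295, 0.0117], 0.51)]
bar_right [([0.6249, -0.1214, 0.0144], 0.47)]
biscuit [([0.5823, -0.0909, 0.0125], 0.48)]
cutter [([0.4445, 0.2768, -0.0006], 0.81)]
brush [([0.3914, 0.4349, -0.0024], 0.6)]
scraper [([0.3972, -0.4239, 0.0003], 0.78)]
bowl [([0.5542, 0.3681, -0.0018], 0.76)]
jar [([0.5789, -0.3866, -0.0011], 0.8), ([0.5286, -0.0489, 0.038], 0.61)]
1.5
```

View pictures.

View pics/scene0.png

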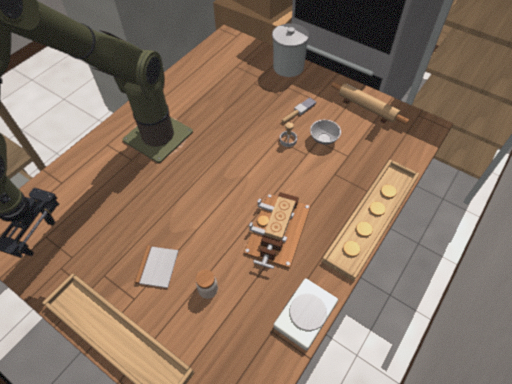

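View pics/top0.png

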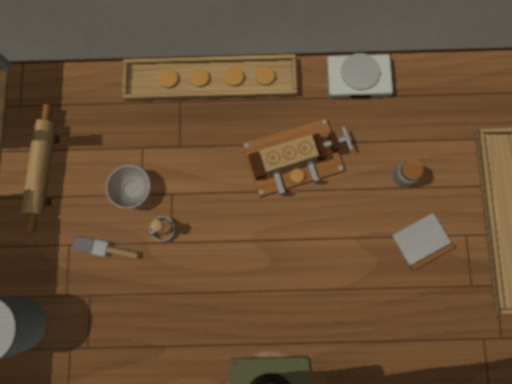

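Call:
carry_out([
  [0.02, -0.013, 0, 0, 0, 0],
  [0.06, -0.039, 0, 0, 0, 0],
  [0.1, -0.065, 0, 0, 0, 0],
  [0.14, -0.091, 0, 0, 0, 0],
  [0.18, -0.117, 0, 0, 0, 0],
  [0.22, -0.143, 0, 0, 0, 0],
  [0.26, -0.169, 0, 0, 0, 0],
  [0.3, -0.195, 0, 0, 0, 0],
  [0.34, -0.221, 0, 0, 0, 0],
  [0.38, -0.247, 0, 0, 0, 0],
  [0.42, -0.273, 0, 0, 0, 0],
  [0.46, -0.299, 0, 0, 0, 0],
], fingers=255, grip_force=20)

```text
clock: 2.7
tool_pos: [0.5357, -0.1777, 0.2389]
eef_rot: [0.989, 0.146, 0.0, 0.0]
contact_force: [0.4, -0.1, -0.1]
opening: 0.005
```

Call:
carry_out([
  [0.035, -0.022, 0, 0, 0, 1],
  [0.07, -0.045, 0, 0, 0, 2],
  [0.085, -0.06, 0, 0, 0, 2.4],
  [0.085, -0.06, 0, 0, 0, 2.4],
  [0.085, -0.06, 0, 0, 0, 2.4],
])

```text
clock: 3.2
tool_pos: [0.5981, -0.098, 0.2385]
eef_rot: [0.992, 0.125, -0.0, 0.0]
contact_force: [-0.2, 0.4, 0.8]
opening: 0.005
```

```bash
python3 - <<'E'
from plant import r
import cv2
s=r.get_state()
for k in ("clock","tool_pos","eef_rot","contact_force","opening"): print(k,s[k])
p=r.snapshot("wrist"); cv2.imwrite("pics/w1.png",p["img"]); print(p["tool_from_camera"],p["intrinsics"])
for l in ("clamp","block","block_left","block_right","bar_left_end","bar_right_end","biscuit"):
        print(l,[(d["xyz"],d["p"]) for d in r.spot_point(p,l)[:2]])
E
```

```text
clock 3.2
tool_pos [ 0.59813029 -0.0979842   0.23853741]
eef_rot [ 9.92115039e-01  1.25328861e-01 -4.72280341e-04  4.49600716e-04]
contact_force [-0.19591605  0.4302725   0.82519378]
opening 0.004993955112739062
[[-2.65882826e-04 -9.63304801e-01 -2.68409742e-01  6.77267783e-02]
 [ 9.99999709e-01 -6.42968884e-05 -7.59828035e-04 -4.79617704e-04]
 [ 7.14688082e-04 -2.68409866e-01  9.63304538e-01 -1.46622334e-01]
 [ 0.00000000e+00  0.00000000e+00  0.00000000e+00  1.00000000e+00]] [[303.49559722   0.         252.22882433]
 [  0.         303.49559722 190.26767568]
 [  0.           0.           1.        ]]
clamp [([0.6324, -0.065, -0.011], 0.69), ([0.5908, -0.0315, 0.0135], 0.53)]
block [([0.6353, -0.0703, 0.035], 0.72), ([0.6245, -0.1248, 0.0195], 0.32)]
block_left [([0.6196, -0.0216, 0.0674], 0.85)]
block_right [([0.649, -0.1128, 0.0691], 0.56)]
bar_left_end [([0.5293, -0.0462, 0.0413], 0.57)]
bar_right_end [([0.5664, -0.1389, 0.0386], 0.95)]
biscuit [([0.5794, -0.0899, 0.0149], 0.8), ([0.6349, -0.0682, 0.0305], 0.25)]
```

View pics/w1.png

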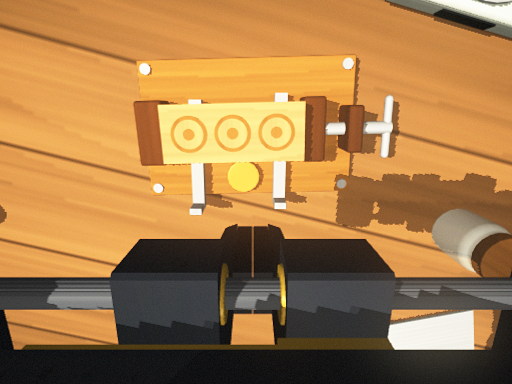

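```bash
cat > h.py <<'E'
import numpy as np
from scipy.spatial.transform import Rotation as R
def tool(s,target):  # shift in tool axes
    return R.from_quat(s["eef_rot"]).inv().apply(np.array(target)-s["tool_pos"])
BL=np.mean([[0.6235,-.0173,.0702],[.6221,-.0172,.0664],[.6196,-.0216,.0674]],0)
BR=np.mean([[0.6453,-.116,.0718],[.6487,-.1158,.069],[.649,-.1128,.0691]],0)
EL=np.mean([[.5296,-.0484,.0431],[.5278,-.0491,.0373],[.5293,-.0462,.0413]],0)
ER=np.mean([[.5605,-.14,.0378],[.5608,-.1421,.0392],[.5664,-.1389,.0386]],0)
E
python3 - <<'E'
from h import *
from plant import r
s=r.get_state()
d=BL-BR; print(BL,BR,(BL+BR)/2,np.linalg.norm(d[:2]),np.arctan2(-d[0],d[1]))
print(2*np.arctan2(s["eef_rot"][1],s["eef_rot"][0]))
for n in("BL","BR","EL","ER"): print(n,globals()[n],tool(s,globals()[n]).round(4))
# project points into wrist image
E
```

```text
[ 0.62173333 -0.0187      0.068     ] [ 0.64766667 -0.11486667  0.06996667] [ 0.6347     -0.06678333  0.06898333] 0.09960203590065596 0.2634048937340847
0.24971570771382534
BL [ 0.62173333 -0.0187      0.068     ] [ 0.0423 -0.0713  0.1708]
BR [ 0.64766667 -0.11486667  0.06996667] [0.0437 0.0283 0.1689]
EL [ 0.5289     -0.0479      0.04056667] [-0.0549 -0.066   0.1983]
ER [ 0.56256667 -0.14033333  0.03853333] [-0.0451  0.0319  0.2003]
```

Call:
carry_out([
  [0.015, -0.025, 0.01, 0, 0, 0],
  [0.03, -0.05, 0.04, 0, 0, 0],
  [0.043, -0.069, 0.07, 0, 0, 0],
  [0.043, -0.069, 0.1, 0, 0, 0],
  [0.043, -0.069, 0.125, 0, 0, 0],
  [0.043, -0.069, 0.14, 0, 0, 0],
  [0.043, -0.069, 0.148, 0, 0, 0],
  [0.043, -0.069, 0.15, 0, 0, 0],
  [0.043, -0.069, 0.15, 0, 0, 0],
])

```text
clock: 4.5
tool_pos: [0.6237, -0.0201, 0.0894]
eef_rot: [0.992, 0.125, 0.001, 0.0]
contact_force: [0.2, 0.1, 0.2]
opening: 0.004
```

```bash
python3 - <<'E'
from h import *
from plant import r
import cv2
s=r.get_state()
for k in ("clock","tool_pos","contact_force"): print(k,s[k])
p=r.snapshot("wrist"); cv2.imwrite("pics/w2.png",p["img"])
E
```

```text
clock 4.5
tool_pos [ 0.62372579 -0.02009001  0.08941015]
contact_force [0.2098812  0.09668985 0.24542961]
```

View pics/w2.png

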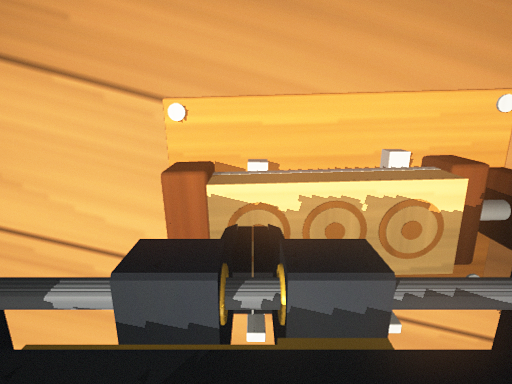

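Call:
carry_out([
  [0, 0.001, 0.001, 0, 0, 0],
  [0, 0.002, 0.002, 0, 0, 0],
  [0, 0.002, 0.003, 0, 0, 0],
  [0, 0.002, 0.004, 0, 0, 0],
  [0, 0.002, 0.005, 0, 0, 0],
  [0, 0.002, 0.006, 0, 0, 0],
  [0, 0.002, 0.007, 0, 0, 0],
  [0, 0.002, 0.008, 0, 0, 0],
  [0, 0.002, 0.009, 0, 0, 0],
  [0, 0.002, 0.01, 0, 0, 0],
  [0, 0.002, 0.011, 0, 0, 0],
  [0, 0.002, 0.012, 0, 0, 0],
])

```text
clock: 5.75
tool_pos: [0.6236, -0.0218, 0.0766]
eef_rot: [0.992, 0.125, 0.0, 0.0]
contact_force: [0.5, -0.2, 0.6]
opening: 0.006
```

Call:
carry_out([
  [0, 0, 0.001, 0, 0, 0],
  [0, 0, 0.002, 0, 0, 0],
  [0, 0, 0.003, 0, 0, 0],
  [0, 0, 0.004, 0, 0, 0],
])

```text
clock: 6.15
tool_pos: [0.6236, -0.0218, 0.0726]
eef_rot: [0.992, 0.125, 0.0, 0.0]
contact_force: [-0.0, -0.1, -0.5]
opening: 0.004
```

Call:
carry_out([
  [0, 0, 0.001, 0, 0, 0],
  [0, 0, 0.002, 0, 0, 0],
  [0, 0, 0.003, 0, 0, 0],
])

```text
clock: 6.45
tool_pos: [0.6236, -0.0218, 0.0696]
eef_rot: [0.992, 0.125, 0.0, 0.0]
contact_force: [-0.5, 0.1, -1.0]
opening: 0.009
```

Call:
carry_out([
  [0, 0, 0.001, 0, 0, 0],
  [0, 0, 0.002, 0, 0, 0],
])

```text
clock: 6.65
tool_pos: [0.6236, -0.0218, 0.0681]
eef_rot: [0.992, 0.125, 0.0, 0.0]
contact_force: [-2.3, 0.3, 5.1]
opening: 0.005
```

Call:
carry_out([
  [0, 0, 0.001, 0, 0, 0],
  [0, 0, 0.002, 0, 0, 0],
])

```text
clock: 6.85
tool_pos: [0.6237, -0.0218, 0.066]
eef_rot: [0.992, 0.125, 0.0, 0.0]
contact_force: [-1.7, -0.0, 4.9]
opening: 0.004
```

Call:
carry_out([
  [0, 0, 0.0007, 0, 0, 0],
  [0, 0, 0.0014, 0, 0, 0],
])

```text
clock: 7.05
tool_pos: [0.6236, -0.0218, 0.0644]
eef_rot: [0.992, 0.125, 0.0, 0.0]
contact_force: [-1.8, -0.4, 4.7]
opening: 0.003
```

Call:
carry_out([
  [0, 0, 0.0006, 0, 0, 0],
  [0, 0, 0.0012, 0, 0, 0],
])

```text
clock: 7.25
tool_pos: [0.6237, -0.0218, 0.0638]
eef_rot: [0.992, 0.125, 0.0, 0.0]
contact_force: [-3.9, 0.4, 14.5]
opening: 0.006
```

Call:
carry_out([
  [0, 0, 0.0003, 0, 0, 0],
  [0, 0, 0.0003, 0, 0, 0],
])

```text
clock: 7.45
tool_pos: [0.6237, -0.0218, 0.0638]
eef_rot: [0.992, 0.125, 0.0, 0.0]
contact_force: [-3.3, -0.1, 11.2]
opening: 0.006
```

Call:
carry_out([
  [0, 0, 0.0004, 0, 0, 0],
  [0, 0, 0.0004, 0, 0, 0],
])

```text
clock: 7.65
tool_pos: [0.6237, -0.0218, 0.0637]
eef_rot: [0.992, 0.125, 0.0, 0.0]
contact_force: [-4.3, -0.4, 14.8]
opening: 0.01
```

Call:
carry_out([
  [0, 0, 0.0004, 0, 0, 0],
  [0, 0, 0.0004, 0, 0, 0],
  [0, 0, 0.0004, 0, 0, 0],
  [0, 0, 0.0004, 0, 0, 0],
])

```text
clock: 8.05
tool_pos: [0.6237, -0.0218, 0.0637]
eef_rot: [0.992, 0.125, 0.0, 0.0]
contact_force: [-4.9, -0.0, 17.5]
opening: 0.002
```

Call:
carry_out([
  [0, 0, -0.003, 0, 0, 0],
  [0, 0, -0.02, 0, 0, 0],
  [0, 0.03, -0.027, 0, 0, 0],
  [0.001, 0.065, -0.027, 0, 0, 0],
  [0.001, 0.092, -0.027, 0, 0, 0],
  [0.001, 0.092, -0.02, 0, 0, 0],
  [0.001, 0.092, -0.018, 0, 0, 0],
  [0.001, 0.092, -0.017, 0, 0, 0],
])

```text
clock: 8.85
tool_pos: [0.6468, -0.1084, 0.078]
eef_rot: [0.992, 0.126, -0.001, -0.001]
contact_force: [1.0, 0.5, 0.3]
opening: 0.007
```

```bash
python3 - <<'E'
from h import *
from plant import r
import cv2
s=r.get_state()
for k in ("clock","tool_pos","contact_force"): print(k,s[k])
p=r.snapshot("wrist"); cv2.imwrite("pics/w3.png",p["img"])
E
```

```text
clock 8.85
tool_pos [ 0.64675239 -0.10844142  0.07799902]
contact_force [1.02535023 0.53013271 0.28301305]
```

View pics/w3.png

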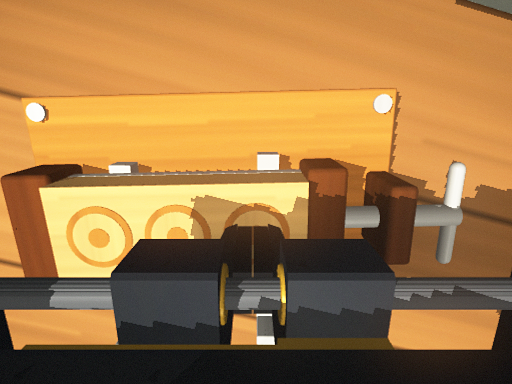

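Call:
carry_out([
  [0, 0.003, 0, 0, 0, 0],
  [0, 0.006, 0.001, 0, 0, 0],
  [0, 0.006, 0.002, 0, 0, 0],
  [0, 0.006, 0.003, 0, 0, 0],
  [0, 0.006, 0.004, 0, 0, 0],
])

```text
clock: 9.4
tool_pos: [0.6489, -0.1164, 0.075]
eef_rot: [0.992, 0.125, 0.0, -0.0]
contact_force: [0.5, 0.4, -0.4]
opening: 0.007
```

Call:
carry_out([
  [0, 0, 0.001, 0, 0, 0],
  [0, 0, 0.002, 0, 0, 0],
])

```text
clock: 9.6
tool_pos: [0.6489, -0.1164, 0.0729]
eef_rot: [0.992, 0.125, -0.0, -0.0]
contact_force: [-0.3, 0.3, -0.6]
opening: 0.005
```

Call:
carry_out([
  [0, 0, 0.001, 0, 0, 0],
  [0, 0, 0.002, 0, 0, 0],
])

```text
clock: 9.8
tool_pos: [0.6489, -0.1165, 0.0709]
eef_rot: [0.992, 0.125, 0.0, 0.0]
contact_force: [-0.3, 0.5, 0.3]
opening: 0.004
```

Call:
carry_out([
  [0, 0, 0.0008, 0, 0, 0],
  [0, 0, 0.0016, 0, 0, 0],
])

```text
clock: 10.0
tool_pos: [0.6489, -0.1165, 0.0693]
eef_rot: [0.992, 0.125, -0.0, 0.0]
contact_force: [0.1, 0.1, -0.2]
opening: 0.007
```

Call:
carry_out([
  [0, 0, 0.0008, 0, 0, 0],
  [0, 0, 0.0016, 0, 0, 0],
])

```text
clock: 10.2
tool_pos: [0.649, -0.1165, 0.0678]
eef_rot: [0.992, 0.125, 0.0, 0.0]
contact_force: [-0.9, -0.4, 0.0]
opening: 0.004
```

Call:
carry_out([
  [0, 0, 0.0008, 0, 0, 0],
  [0, 0, 0.0016, 0, 0, 0],
])

```text
clock: 10.4
tool_pos: [0.649, -0.1165, 0.0662]
eef_rot: [0.992, 0.125, 0.0, 0.0]
contact_force: [0.0, 0.1, 0.5]
opening: 0.007
```

Call:
carry_out([
  [0, 0, 0.0008, 0, 0, 0],
  [0, 0, 0.0014, 0, 0, 0],
])

```text
clock: 10.6
tool_pos: [0.6489, -0.1165, 0.0647]
eef_rot: [0.992, 0.125, -0.0, 0.0]
contact_force: [-0.5, -1.1, -0.1]
opening: 0.007
```

Call:
carry_out([
  [0, 0, 0.0005, 0, 0, 0],
  [0, 0, 0.001, 0, 0, 0],
])

```text
clock: 10.8
tool_pos: [0.6489, -0.1165, 0.0643]
eef_rot: [0.992, 0.125, 0.0, 0.0]
contact_force: [-2.1, 0.3, 5.8]
opening: 0.005
```

Call:
carry_out([
  [0, 0, 0.0005, 0, 0, 0],
  [0, 0, 0.001, 0, 0, 0],
])

```text
clock: 11.0
tool_pos: [0.649, -0.1166, 0.0638]
eef_rot: [0.992, 0.125, 0.0, 0.0]
contact_force: [-3.4, 0.6, 11.1]
opening: 0.001
```

Call:
carry_out([
  [0, 0, 0.0004, 0, 0, 0],
  [0, 0, 0.0008, 0, 0, 0],
])

```text
clock: 11.2
tool_pos: [0.649, -0.1166, 0.0638]
eef_rot: [0.992, 0.125, 0.0, 0.0]
contact_force: [-5.1, 1.6, 14.0]
opening: 0.007
```

Call:
carry_out([
  [0, 0, 0.0003, 0, 0, 0],
  [0, 0, 0.0003, 0, 0, 0],
])

```text
clock: 11.4
tool_pos: [0.649, -0.1166, 0.0638]
eef_rot: [0.992, 0.125, 0.0, 0.0]
contact_force: [-4.4, 0.5, 14.1]
opening: 0.002
```

Call:
carry_out([
  [0, 0, 0.0004, 0, 0, 0],
  [0, 0, 0.0005, 0, 0, 0],
  [0, 0, 0.0005, 0, 0, 0],
  [0, 0, 0.0005, 0, 0, 0],
  [0, 0, 0.0005, 0, 0, 0],
])

```text
clock: 11.9
tool_pos: [0.649, -0.1166, 0.0638]
eef_rot: [0.992, 0.125, 0.0, 0.0]
contact_force: [-5.4, 1.1, 16.7]
opening: 0.004
```

Call:
carry_out([
  [0, 0, 0.0002, 0, 0, 0],
  [0, 0, 0.0002, 0, 0, 0],
  [0, 0, 0.0002, 0, 0, 0],
])

```text
clock: 12.2
tool_pos: [0.649, -0.1166, 0.0638]
eef_rot: [0.992, 0.125, 0.0, 0.0]
contact_force: [-6.1, 1.8, 17.2]
opening: 0.004
```

Call:
carry_out([
  [0, 0, -0.003, 0, 0, 0],
  [0, 0, -0.015, 0, 0, 0],
  [0, -0.03, -0.017, 0, 0, 0],
  [-0.001, -0.07, -0.017, 0, 0, 0],
  [-0.001, -0.098, -0.015, 0, 0, 0],
  [-0.001, -0.098, -0.008, 0, 0, 0],
  [-0.001, -0.098, -0.006, 0, 0, 0],
  [-0.001, -0.098, -0.005, 0, 0, 0],
])

```text
clock: 13.0
tool_pos: [0.6238, -0.0239, 0.0658]
eef_rot: [0.992, 0.124, -0.0, 0.001]
contact_force: [-0.3, -0.2, 0.5]
opening: 0.008
```

Call:
carry_out([
  [0, 0, 0.0007, 0, 0, 0],
  [0, 0, 0.0014, 0, 0, 0],
  [0, 0, 0.002, 0, 0, 0],
])

```text
clock: 13.3
tool_pos: [0.6238, -0.0227, 0.064]
eef_rot: [0.992, 0.125, 0.0, 0.0]
contact_force: [-0.4, 0.2, -0.6]
opening: 0.005
```

Call:
carry_out([
  [0, 0, 0.0005, 0, 0, 0],
  [0, 0, 0.0008, 0, 0, 0],
])

```text
clock: 13.5
tool_pos: [0.6238, -0.0225, 0.0638]
eef_rot: [0.992, 0.125, 0.0, 0.0]
contact_force: [-0.5, -1.4, 7.3]
opening: 0.001
```

Call:
carry_out([
  [0, 0, 0.0004, 0, 0, 0],
  [0, 0, 0.0006, 0, 0, 0],
])

```text
clock: 13.7
tool_pos: [0.6238, -0.0225, 0.0638]
eef_rot: [0.992, 0.125, 0.0, 0.0]
contact_force: [-2.6, -0.8, 10.4]
opening: 0.006
```

Call:
carry_out([
  [0, 0, 0.0002, 0, 0, 0],
  [0, 0, 0.0002, 0, 0, 0],
  [0, 0, 0.0002, 0, 0, 0],
])

```text
clock: 14.0
tool_pos: [0.6238, -0.0225, 0.0638]
eef_rot: [0.992, 0.125, 0.0, 0.0]
contact_force: [-2.7, -0.6, 11.2]
opening: 0.002
```

Call:
carry_out([
  [0, 0, 0.0002, 0, 0, 0],
  [0, 0, 0.0002, 0, 0, 0],
  [0, 0, 0.0002, 0, 0, 0],
  [0, 0, 0.0002, 0, 0, 0],
])

```text
clock: 14.4
tool_pos: [0.6238, -0.0224, 0.0638]
eef_rot: [0.992, 0.125, 0.0, 0.0]
contact_force: [-3.1, -1.2, 11.9]
opening: 0.001
```

Call:
carry_out([
  [0, 0, 0.0002, 0, 0, 0],
  [0, 0, 0.0002, 0, 0, 0],
  [0, 0, 0.0002, 0, 0, 0],
])

```text
clock: 14.7
tool_pos: [0.6238, -0.0225, 0.0638]
eef_rot: [0.992, 0.125, 0.0, 0.001]
contact_force: [-3.5, -0.7, 13.1]
opening: 0.007
```

Call:
carry_out([
  [0, 0, -0.003, 0, 0, 0],
  [0, 0, -0.02, 0, 0, 0],
  [0, 0, -0.04, 0, 0, 0],
  [-0.03, 0, -0.05, 0, 0, 0],
  [-0.07, 0, -0.05, 0, 0, 0],
  [-0.11, 0.001, -0.05, 0, 0, 0],
  [-0.135, 0.001, -0.04, 0, 0, 0],
  [-0.14, 0.001, -0.04, 0, 0, 0],
  [-0.14, 0.001, -0.04, 0, 0, 0],
])

```text
clock: 15.6
tool_pos: [0.4886, -0.0575, 0.1021]
eef_rot: [0.992, 0.125, 0.0, -0.0]
contact_force: [0.5, -0.8, 1.3]
opening: 0.005
```

```bash
python3 - <<'E'
from h import *
from plant import r
import cv2
s=r.get_state()
for k in ("clock","tool_pos","contact_force"): print(k,s[k])
p=r.snapshot("wrist"); cv2.imwrite("pics/w4.png",p["img"])
for l in ("block","bar_left_end","bar_right_end","block_left","block_right"):
    for d in r.spot_point(p,l)[:2]: print(l,d["xyz"],d["p"],tool(s,d["xyz"]).round(4))
E
```

```text
clock 15.6
tool_pos [ 0.48858015 -0.05747852  0.10207905]
contact_force [ 0.53148209 -0.80488237  1.34462961]
bar_left_end [0.5277, -0.0426, 0.0404] 0.66 [ 0.0416 -0.0047  0.0617]
bar_left_end [0.5802, -0.0869, 0.0154] 0.46 [0.0814 0.0512 0.0867]
bar_right_end [0.563, -0.1404, 0.0398] 0.77 [0.0515 0.0988 0.0623]
```

View pics/w4.png

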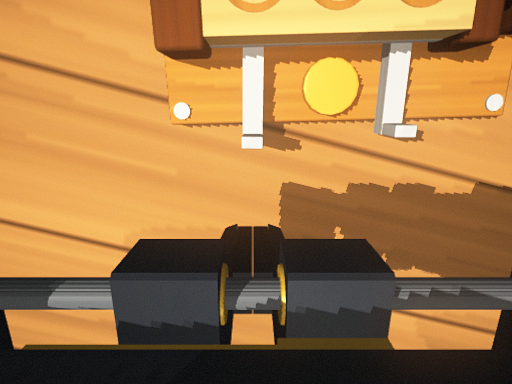

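Call:
carry_out([
  [0, 0, 0.02, 0, 0, 0],
  [0, 0, 0.04, 0, 0, 0],
  [0, 0, 0.055, 0, 0, 0],
  [0.005, 0, 0.062, 0, 0, 0],
  [0.012, 0, 0.062, 0, 0, 0],
  [0.018, 0, 0.062, 0, 0, 0],
  [0.021, 0, 0.062, 0, 0, 0],
  [0.022, 0, 0.062, 0, 0, 0],
  [0.022, 0, 0.062, 0, 0, 0],
])

```text
clock: 16.8
tool_pos: [0.5099, -0.0521, 0.0405]
eef_rot: [0.992, 0.125, 0.0, 0.0]
contact_force: [-0.6, -0.1, 0.7]
opening: 0.008
```

```bash
python3 - <<'E'
from h import *
from plant import r
import cv2
s=r.get_state()
for k in ("clock","tool_pos","contact_force"): print(k,s[k])
p=r.snapshot("wrist"); cv2.imwrite("pics/w5.png",p["img"])
E
```

```text
clock 16.8
tool_pos [ 0.50991661 -0.05206924  0.0404911 ]
contact_force [-0.63376558 -0.09321739  0.69096984]
```

View pics/w5.png

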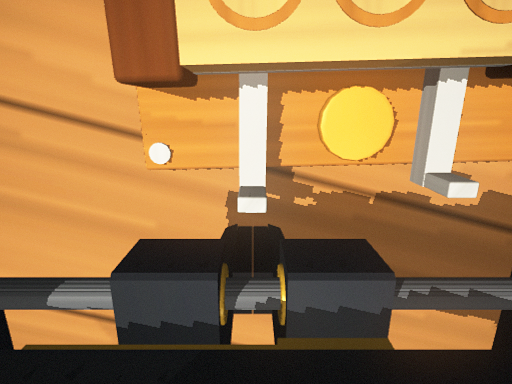

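Left bar end at (252,200), fingertips just before it at (252,230). I'll ease forward in small steps.

Call:
carry_out([
  [0.001, 0, 0, 0, 0, 0],
  [0.002, 0, 0, 0, 0, 0],
  [0.003, 0, 0, 0, 0, 0],
  [0.004, 0, 0, 0, 0, 0],
])

```text
clock: 17.25
tool_pos: [0.5135, -0.0511, 0.04]
eef_rot: [0.992, 0.125, -0.0, 0.0]
contact_force: [0.0, -0.1, 0.6]
opening: 0.003
```

Call:
carry_out([
  [0.0005, 0, 0, 0, 0, 0],
  [0.001, 0, 0, 0, 0, 0],
  [0.0015, 0, 0, 0, 0, 0],
])

```text
clock: 17.55
tool_pos: [0.5149, -0.0507, 0.04]
eef_rot: [0.992, 0.125, -0.0, 0.0]
contact_force: [-0.8, -0.4, -0.2]
opening: 0.006
```

Call:
carry_out([
  [0.0005, 0, 0, 0, 0, 0],
  [0.001, 0, 0, 0, 0, 0],
])

```text
clock: 17.75
tool_pos: [0.5159, -0.0505, 0.04]
eef_rot: [0.992, 0.125, -0.0, 0.0]
contact_force: [-0.4, 0.2, 0.2]
opening: 0.004
```

Call:
carry_out([
  [0.0005, 0, 0, 0, 0, 0],
  [0.001, 0, 0, 0, 0, 0],
])

```text
clock: 17.95
tool_pos: [0.5169, -0.0502, 0.04]
eef_rot: [0.992, 0.125, 0.0, 0.0]
contact_force: [-0.3, -0.8, 0.5]
opening: 0.007
```

Call:
carry_out([
  [0.0005, 0, 0, 0, 0, 0],
  [0.001, 0, 0, 0, 0, 0],
])

```text
clock: 18.15
tool_pos: [0.5178, -0.05, 0.04]
eef_rot: [0.992, 0.125, -0.0, 0.0]
contact_force: [-0.1, 0.2, -0.7]
opening: 0.002
```

Call:
carry_out([
  [0.0005, 0, 0, 0, 0, 0],
  [0.001, 0, 0, 0, 0, 0],
])

```text
clock: 18.35
tool_pos: [0.5188, -0.0497, 0.04]
eef_rot: [0.992, 0.125, 0.0, 0.0]
contact_force: [1.3, 0.5, 0.2]
opening: 0.006
```

Call:
carry_out([
  [0.0005, 0, 0, 0, 0, 0],
  [0.001, 0, 0, 0, 0, 0],
])

```text
clock: 18.55
tool_pos: [0.5198, -0.0495, 0.04]
eef_rot: [0.992, 0.125, 0.0, 0.0]
contact_force: [-0.1, 0.4, -0.1]
opening: 0.007
```

```bash
python3 - <<'E'
from h import *
from plant import r
import cv2
p=r.snapshot("wrist"); cv2.imwrite("pics/w6.png",cv2.resize(p["img"][150:300,150:400],None,fx=3,fy=3))
E
```

```text
(no output)
```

View pics/w6.png

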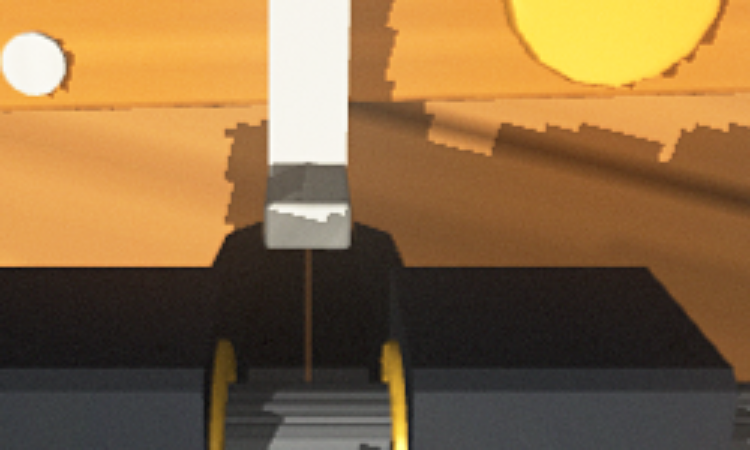

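Close; the end now overlaps the fingertip outline without touching. Continue.

Call:
carry_out([
  [0.0005, 0, 0, 0, 0, 0],
  [0.001, 0, 0, 0, 0, 0],
])

```text
clock: 18.8
tool_pos: [0.5205, -0.0493, 0.04]
eef_rot: [0.992, 0.125, -0.0, 0.0]
contact_force: [-1.3, -0.5, 1.4]
opening: 0.005
```

Call:
carry_out([
  [0.0005, 0, 0, 0, 0, 0],
  [0.001, 0, 0, 0, 0, 0],
])

```text
clock: 19.0
tool_pos: [0.5204, -0.0493, 0.04]
eef_rot: [0.992, 0.125, -0.001, 0.0]
contact_force: [-3.2, -0.5, 4.1]
opening: 0.005
```

Call:
carry_out([
  [0.0004, 0, 0, 0, 0, 0],
  [0.0008, 0, 0, 0, 0, 0],
])

```text
clock: 19.2
tool_pos: [0.5205, -0.0493, 0.04]
eef_rot: [0.992, 0.125, -0.002, 0.0]
contact_force: [-5.2, -1.1, 5.7]
opening: 0.001
```

Call:
carry_out([
  [-0.005, 0, 0, 0, 0, 0],
  [-0.025, 0, 0, 0, 0, 0],
  [-0.03, 0.03, 0, 0, 0, 0],
  [-0.03, 0.065, 0, 0, 0, 0],
  [-0.03, 0.09, 0, 0, 0, 0],
  [-0.03, 0.1, 0, 0, 0, 0],
  [-0.025, 0.1, 0, 0, 0, 0],
  [-0.015, 0.1, 0, 0, 0, 0],
  [-0.008, 0.1, 0, 0, 0, 0],
  [-0.006, 0.1, 0, 0, 0, 0],
])

```text
clock: 20.2
tool_pos: [0.5433, -0.1446, 0.0401]
eef_rot: [0.992, 0.127, 0.001, -0.001]
contact_force: [-0.0, -0.4, 0.3]
opening: 0.002
```

```bash
python3 - <<'E'
from h import *
from plant import r
import cv2
s=r.get_state()
for k in ("clock","tool_pos","contact_force"): print(k,s[k])
p=r.snapshot("wrist"); cv2.imwrite("pics/w7.png",p["img"])
E
```

```text
clock 20.2
tool_pos [ 0.54329111 -0.14456887  0.04007572]
contact_force [-0.01892609 -0.35084186  0.2544871 ]
```

View pics/w7.png

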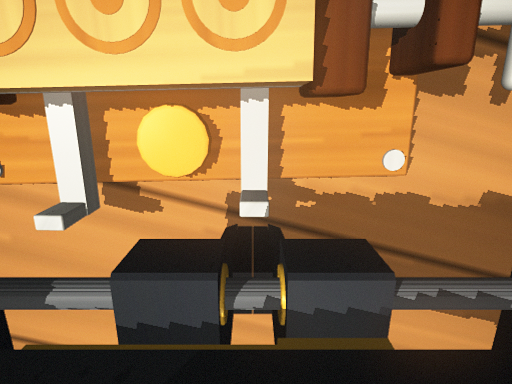

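Call:
carry_out([
  [0.001, 0, 0, 0, 0, 0],
  [0.002, 0, 0, 0, 0, 0],
  [0.003, 0, 0, 0, 0, 0],
  [0.004, 0, 0, 0, 0, 0],
  [0.005, 0, 0, 0, 0, 0],
])

```text
clock: 20.75
tool_pos: [0.5463, -0.146, 0.04]
eef_rot: [0.992, 0.125, -0.0, 0.0]
contact_force: [-0.6, 0.9, -0.3]
opening: 0.002
```

Call:
carry_out([
  [0.0005, 0, 0, 0, 0, 0],
  [0.001, 0, 0, 0, 0, 0],
])

```text
clock: 20.95
tool_pos: [0.5473, -0.1457, 0.04]
eef_rot: [0.992, 0.125, 0.0, 0.0]
contact_force: [-0.1, -0.2, 0.1]
opening: 0.005
```

Call:
carry_out([
  [0.0005, 0, 0, 0, 0, 0],
  [0.001, 0, 0, 0, 0, 0],
])

```text
clock: 21.15
tool_pos: [0.5483, -0.1454, 0.04]
eef_rot: [0.992, 0.125, -0.0, 0.0]
contact_force: [0.4, 0.4, 0.4]
opening: 0.004
```

Call:
carry_out([
  [0.0005, 0, 0, 0, 0, 0],
  [0.001, 0, 0, 0, 0, 0],
  [0.0015, 0, 0, 0, 0, 0],
  [0.002, 0, 0, 0, 0, 0],
])

```text
clock: 21.55
tool_pos: [0.5502, -0.1449, 0.04]
eef_rot: [0.992, 0.125, 0.0, 0.0]
contact_force: [0.0, 0.4, 0.4]
opening: 0.001
```

Call:
carry_out([
  [0.0005, 0, 0, 0, 0, 0],
  [0.001, 0, 0, 0, 0, 0],
])

```text
clock: 21.75
tool_pos: [0.551, -0.1447, 0.04]
eef_rot: [0.992, 0.125, -0.0, 0.0]
contact_force: [-0.8, -0.5, -0.0]
opening: 0.009
```

Call:
carry_out([
  [0.0005, 0, 0, 0, 0, 0],
  [0.001, 0, 0, 0, 0, 0],
])

```text
clock: 21.95
tool_pos: [0.5511, -0.1447, 0.0399]
eef_rot: [0.992, 0.125, -0.001, 0.0]
contact_force: [-1.8, -0.8, 0.1]
opening: 0.005
```

Call:
carry_out([
  [0.0005, 0, 0, 0, 0, 0],
  [0.001, 0, 0, 0, 0, 0],
  [0.001, 0, 0, 0, 0, 0],
])

```text
clock: 22.25
tool_pos: [0.5522, -0.1443, 0.0399]
eef_rot: [0.992, 0.125, -0.001, -0.0]
contact_force: [-3.3, -1.0, 1.9]
opening: 0.002
```

Call:
carry_out([
  [0.0005, 0, 0, 0, 0, 0],
  [0.0006, 0, 0, 0, 0, 0],
])

```text
clock: 22.45
tool_pos: [0.5536, -0.1439, 0.04]
eef_rot: [0.992, 0.125, -0.0, -0.0]
contact_force: [-2.7, -0.1, 1.1]
opening: 0.004
```

Call:
carry_out([
  [-0.005, 0, 0, 0, 0, 0],
  [-0.02, 0, 0, 0, 0, 0],
  [-0.02, 0, -0.03, 0, 0, 0],
  [-0.01, 0, -0.055, 0, 0, 0],
  [0.025, -0.001, -0.06, 0, 0, 0],
  [0.06, -0.002, -0.06, 0, 0, 0],
  [0.09, -0.003, -0.055, 0, 0, 0],
  [0.099, -0.003, -0.042, 0, 0, 0],
  [0.099, -0.003, -0.035, 0, 0, 0],
  [0.099, -0.003, -0.031, 0, 0, 0],
  [0.099, -0.003, -0.03, 0, 0, 0],
  [0.099, -0.003, -0.029, 0, 0, 0],
])

```text
clock: 23.65
tool_pos: [0.6478, -0.1174, 0.069]
eef_rot: [0.992, 0.125, -0.001, 0.0]
contact_force: [-0.2, 0.5, 0.3]
opening: 0.004
```

Call:
carry_out([
  [0, 0, 0.001, 0, 0, 0],
  [0, 0, 0.002, 0, 0, 0],
  [0, 0, 0.003, 0, 0, 0],
])

```text
clock: 23.95
tool_pos: [0.6489, -0.1167, 0.0662]
eef_rot: [0.992, 0.125, 0.0, 0.0]
contact_force: [0.8, 0.0, -1.2]
opening: 0.008
```

Call:
carry_out([
  [0, 0, 0.0008, 0, 0, 0],
  [0, 0, 0.0016, 0, 0, 0],
])

```text
clock: 24.15
tool_pos: [0.6489, -0.1165, 0.0644]
eef_rot: [0.992, 0.125, 0.0, 0.0]
contact_force: [0.5, -0.1, 0.5]
opening: 0.001
```

Call:
carry_out([
  [0, 0, 0.0006, 0, 0, 0],
  [0, 0, 0.0012, 0, 0, 0],
])

```text
clock: 24.35
tool_pos: [0.6488, -0.1165, 0.0638]
eef_rot: [0.992, 0.125, -0.0, 0.0]
contact_force: [-1.9, -0.6, 8.5]
opening: 0.004
```

Call:
carry_out([
  [0, 0, 0.0004, 0, 0, 0],
  [0, 0, 0.0008, 0, 0, 0],
])

```text
clock: 24.55
tool_pos: [0.6489, -0.1165, 0.0638]
eef_rot: [0.992, 0.125, 0.0, 0.0]
contact_force: [-3.9, 1.2, 11.5]
opening: 0.008
```

Call:
carry_out([
  [0, 0, 0.0005, 0, 0, 0],
  [0, 0, 0.001, 0, 0, 0],
])

```text
clock: 24.75
tool_pos: [0.6489, -0.1165, 0.0638]
eef_rot: [0.992, 0.125, 0.0, 0.0]
contact_force: [-5.1, 1.4, 18.3]
opening: 0.0
```

Call:
carry_out([
  [0, 0, 0.0004, 0, 0, 0],
  [0, 0, 0.0008, 0, 0, 0],
])

```text
clock: 24.95
tool_pos: [0.6489, -0.1165, 0.0637]
eef_rot: [0.992, 0.125, 0.0, 0.0]
contact_force: [-7.4, 0.9, 23.8]
opening: 0.002
```

Call:
carry_out([
  [0, 0, 0, 0, 0, 0],
  [0, 0, 0, 0, 0, 0],
  [0, 0, 0, 0, 0, 0],
])

```text
clock: 25.25
tool_pos: [0.6489, -0.1165, 0.0637]
eef_rot: [0.992, 0.125, 0.0, 0.0]
contact_force: [-6.0, 0.9, 20.9]
opening: 0.002
```

Call:
carry_out([
  [0, 0, -0.003, 0, 0, 0],
  [0, 0, -0.015, 0, 0, 0],
  [0, -0.03, -0.017, 0, 0, 0],
  [-0.001, -0.07, -0.017, 0, 0, 0],
  [-0.001, -0.098, -0.015, 0, 0, 0],
  [-0.001, -0.098, -0.009, 0, 0, 0],
  [-0.001, -0.098, -0.006, 0, 0, 0],
  [-0.001, -0.098, -0.005, 0, 0, 0],
])

```text
clock: 26.05
tool_pos: [0.6236, -0.0239, 0.0653]
eef_rot: [0.992, 0.124, -0.0, 0.001]
contact_force: [0.9, -0.6, -0.3]
opening: 0.005
```

Call:
carry_out([
  [0, 0, 0.0007, 0, 0, 0],
  [0, 0, 0.0014, 0, 0, 0],
])

```text
clock: 26.25
tool_pos: [0.6239, -0.0234, 0.0642]
eef_rot: [0.992, 0.124, 0.0, 0.0]
contact_force: [0.2, -0.4, -0.3]
opening: 0.008
```

Call:
carry_out([
  [0, 0, 0.0005, 0, 0, 0],
  [0, 0, 0.0008, 0, 0, 0],
  [0, 0, 0.0008, 0, 0, 0],
])

```text
clock: 26.55
tool_pos: [0.6237, -0.0228, 0.0638]
eef_rot: [0.992, 0.125, 0.0, 0.001]
contact_force: [0.1, -2.0, 3.3]
opening: 0.002
```

Call:
carry_out([
  [0, 0, 0.0003, 0, 0, 0],
  [0, 0, 0.0005, 0, 0, 0],
])

```text
clock: 26.75
tool_pos: [0.6237, -0.0228, 0.0638]
eef_rot: [0.992, 0.125, 0.0, 0.001]
contact_force: [-1.9, -2.2, 8.5]
opening: 0.002
```

Call:
carry_out([
  [0, 0, 0.0003, 0, 0, 0],
  [0, 0, 0.0003, 0, 0, 0],
  [0, 0, 0.0003, 0, 0, 0],
])

```text
clock: 27.05
tool_pos: [0.6238, -0.0228, 0.0638]
eef_rot: [0.992, 0.125, 0.0, 0.001]
contact_force: [-2.1, -2.2, 9.8]
opening: 0.006
```

Call:
carry_out([
  [0, 0, -0.003, 0, 0, 0],
  [0, 0, -0.025, 0, 0, 0],
  [-0.02, 0, -0.04, 0, 0, 0],
  [-0.06, 0, -0.04, 0, 0, 0],
  [-0.1, 0, -0.04, 0, 0, 0],
  [-0.13, 0, -0.03, 0, 0, 0],
  [-0.135, 0, 0, 0, 0, 0],
  [-0.13, 0, 0.0226, 0, 0, 0],
  [-0.123, 0, 0.0226, 0, 0, 0],
  [-0.115, 0, 0.0226, 0, 0, 0],
  [-0.113, 0, 0.0226, 0, 0, 0],
  [-0.113, 0, 0.0226, 0, 0, 0],
])

```text
clock: 28.25
tool_pos: [0.5155, -0.0496, 0.041]
eef_rot: [0.992, 0.125, 0.001, 0.0]
contact_force: [-0.2, 0.3, -0.1]
opening: 0.004
```

Call:
carry_out([
  [0.001, 0, 0, 0, 0, 0],
  [0.002, 0, 0, 0, 0, 0],
  [0.003, 0, 0, 0, 0, 0],
  [0.004, 0, 0, 0, 0, 0],
  [0.005, 0, 0, 0, 0, 0],
])

```text
clock: 28.75
tool_pos: [0.5189, -0.0487, 0.04]
eef_rot: [0.992, 0.125, -0.0, 0.0]
contact_force: [-0.9, -0.3, 0.6]
opening: 0.001
```

Call:
carry_out([
  [0.0005, 0, 0, 0, 0, 0],
  [0.001, 0, 0, 0, 0, 0],
])

```text
clock: 28.95
tool_pos: [0.5197, -0.0486, 0.0399]
eef_rot: [0.992, 0.125, -0.0, 0.0]
contact_force: [-0.1, -1.3, 0.7]
opening: 0.003
```

Call:
carry_out([
  [0.0005, 0, 0, 0, 0, 0],
  [0.001, 0, 0, 0, 0, 0],
])

```text
clock: 29.15
tool_pos: [0.5202, -0.0485, 0.0399]
eef_rot: [0.992, 0.125, -0.001, 0.0]
contact_force: [-0.9, -1.6, 0.2]
opening: 0.004
```

Call:
carry_out([
  [0.0004, 0, 0, 0, 0, 0],
  [0.0008, 0, 0, 0, 0, 0],
])

```text
clock: 29.35
tool_pos: [0.5203, -0.0485, 0.0399]
eef_rot: [0.992, 0.125, -0.001, 0.0]
contact_force: [-2.9, -2.4, 1.8]
opening: 0.003
```

Call:
carry_out([
  [0.0003, 0, 0, 0, 0, 0],
  [0.0003, 0, 0, 0, 0, 0],
])

```text
clock: 29.55
tool_pos: [0.5203, -0.0485, 0.0399]
eef_rot: [0.992, 0.125, -0.002, 0.0]
contact_force: [-4.4, -2.5, 3.6]
opening: 0.009
```

Call:
carry_out([
  [-0.005, 0, 0, 0, 0, 0],
  [-0.025, 0, 0, 0, 0, 0],
  [-0.03, 0.03, 0, 0, 0, 0],
  [-0.03, 0.065, 0, 0, 0, 0],
  [-0.03, 0.09, 0, 0, 0, 0],
  [-0.03, 0.1, 0, 0, 0, 0],
  [-0.025, 0.101, 0, 0, 0, 0],
  [-0.012, 0.101, 0, 0, 0, 0],
  [-0.003, 0.101, 0, 0, 0, 0],
  [0, 0.101, 0, 0, 0, 0],
  [0.001, 0.101, 0, 0, 0, 0],
])

```text
clock: 30.65
tool_pos: [0.5484, -0.1439, 0.04]
eef_rot: [0.992, 0.126, 0.0, -0.0]
contact_force: [-0.4, -0.6, -0.0]
opening: 0.007
```

Call:
carry_out([
  [0.001, 0, 0, 0, 0, 0],
  [0.002, 0, 0, 0, 0, 0],
  [0.003, 0, 0, 0, 0, 0],
  [0.004, 0, 0, 0, 0, 0],
])

```text
clock: 31.05
tool_pos: [0.5517, -0.1446, 0.04]
eef_rot: [0.992, 0.125, -0.0, 0.0]
contact_force: [0.4, 0.5, 0.3]
opening: 0.005
```

Call:
carry_out([
  [0.0005, 0, 0, 0, 0, 0],
  [0.001, 0, 0, 0, 0, 0],
])

```text
clock: 31.25
tool_pos: [0.5528, -0.1443, 0.04]
eef_rot: [0.992, 0.125, -0.0, 0.0]
contact_force: [-0.0, 0.1, -0.3]
opening: 0.008
```

Call:
carry_out([
  [0.0005, 0, 0, 0, 0, 0],
  [0.001, 0, 0, 0, 0, 0],
])

```text
clock: 31.45
tool_pos: [0.5535, -0.1441, 0.04]
eef_rot: [0.992, 0.125, -0.0, 0.0]
contact_force: [-0.2, -0.8, 1.3]
opening: 0.007
```

Call:
carry_out([
  [0.0005, 0, 0, 0, 0, 0],
  [0.001, 0, 0, 0, 0, 0],
])

```text
clock: 31.65
tool_pos: [0.5537, -0.144, 0.0399]
eef_rot: [0.992, 0.125, -0.001, 0.0]
contact_force: [-2.3, -0.5, 1.3]
opening: 0.005
```

Call:
carry_out([
  [0.0004, 0, 0, 0, 0, 0],
  [0.0005, 0, 0, 0, 0, 0],
])

```text
clock: 31.85
tool_pos: [0.5538, -0.144, 0.0398]
eef_rot: [0.992, 0.125, -0.001, 0.0]
contact_force: [-4.1, -1.3, 1.5]
opening: 0.006
```

Call:
carry_out([
  [0.0003, 0, 0, 0, 0, 0],
  [0.0003, 0, 0, 0, 0, 0],
])

```text
clock: 32.05
tool_pos: [0.5539, -0.144, 0.0398]
eef_rot: [0.992, 0.125, -0.002, 0.0]
contact_force: [-3.2, -1.2, 2.0]
opening: 0.006
```

Call:
carry_out([
  [-0.005, 0, 0, 0, 0, 0],
  [-0.03, 0, 0, 0, 0, 0],
  [-0.04, 0, -0.03, 0, 0, 0],
  [-0.05, 0, -0.07, 0, 0, 0],
  [-0.05, 0, -0.11, 0, 0, 0],
  [-0.05, 0, -0.13, 0, 0, 0],
  [-0.05, 0, -0.13, 0, 0, 0],
  [-0.05, 0, -0.13, 0, 0, 0],
])

```text
clock: 32.85
tool_pos: [0.5082, -0.1557, 0.1703]
eef_rot: [0.992, 0.125, 0.001, 0.0]
contact_force: [-0.0, 0.6, 0.3]
opening: 0.006
```

```bash
python3 - <<'E'
from h import *
from plant import r
import cv2
s=r.get_state()
for k in ("clock","tool_pos","contact_force"): print(k,s[k])
p=r.snapshot("wrist"); cv2.imwrite("pics/w8.png",p["img"])
for l in ("bar_left_end","bar_right_end","block_left","block_right","biscuit"):
    for d in r.spot_point(p,l)[:1]: print(l,d["xyz"],d["p"])
E
```

```text
clock 32.85
tool_pos [ 0.50817032 -0.15573581  0.17031218]
contact_force [-0.03209591  0.63424748  0.25353692]
bar_left_end [0.633, -0.0661, -0.014] 0.65
bar_right_end [0.5663, -0.138, 0.0383] 0.71
block_left [0.6223, -0.0185, 0.0651] 0.66
biscuit [0.5803, -0.0882, 0.016] 0.7
```

View pics/w8.png

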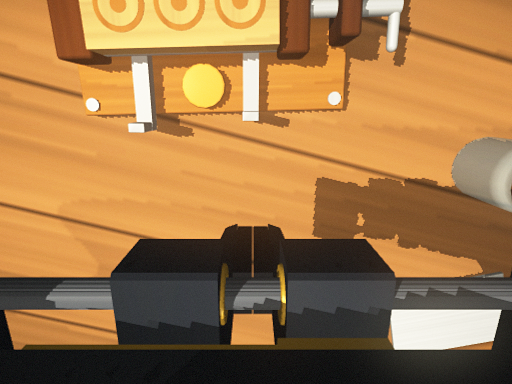

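```bash
python3 -c "
from plant import r
print(r.finish_job())"
```

```text
the job is handed in; nothing more can be done
None
```

The mould is pressed down onto both bars, and both held in the last trial pushes. I handed the job in at about 33 s. I could not read the force between mould and bars directly. That they are tight is inferred from the presses and pushes, and `finish_job` gave no verdict.

- **First seating:** I pressed left with 17.5 N, right with 17 N, then left again with 13 N. Both ends stopped at the same tip height (63.7 and 63.8 mm), so the mould is close to level.
- **First trial:** The left bar held at about 5 N without moving. **The right bar failed: it crept about 2.5 mm under roughly 3 N**, so it was held too weakly.
- **Second seating:** I pressed right again with 21 to 24 N, then left with about 10 N to even out the two ends.
- **Second trial:** The left bar did not move at 4 to 5 N. The right bar gave about 0.1 to 0.2 mm at 3 to 4 N, which I took as give rather than sliding.

At the end the right bar lay about 2.5 mm from its start, within the 10 mm allowed. The highest force I read on the mould was about 25 N, but readings come only at the end of each move. The last picture showed the mould, bars and biscuit in place and the gripper clear. In that picture the network put the left bar's end at an implausible spot (below the table top, under the mould). I ignored it, since the end showed plainly in its usual place.

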